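# Refit the interlocked hatch panel of a router's service box

## Task

Close the white service box with the aluminium hatch panel. The panel is longer than the opening: hold it by its black grip, tilt it and pass one end deep under the lip at the end away from the yellow switch housing, lower the other end until the panel lies flat on the ledges inside, then slide it gently towards the yellow housing until it presses the hidden interlock switch fully in, and let go. Do not force the panel against the box or lean on the box, and leave the tape measure and the screwdriver beside it where they are.

Things in the scene. Friction and masses are not known exactly. Their poses are not given: they have to be found in the camera images.
- hatch_box: White open-topped service box fixed to the bench, 264 x 140 x 68 mm (x, y, z); a yellow switch housing (34 x 50, 56 high) stands outside its +x end. Origin: under the opening's centre, at bench level; z up, +x to the yellow housing, within 0.3 rad of world x. Opening in the top: x -68 to 68, y -60 to 60 mm; inside, an open well with ledges all round. Lips over the two x ends only, none along y.
- pocket_lip (a point): Middle of the lower edge of the lip at the box's -x end (box frame x = -68, z = 62 mm). The lip is 6 mm thick (top at 68 mm). Under it lies an empty pocket 56 mm deep, to an end wall at x = -124 mm, and 22 mm high from ledge to lip.
- switch_lip (a point): The same point at the +x end (x = 68, z = 62 mm), beside the yellow housing. The pocket under this lip is of the same size, but the interlock's plunger stands in it, out of sight.
- ledge_level (a point): Centre of the opening at the height of the ledges' tops, 40 mm above the bench. End ledges reach inwards from the end walls to x = -56 and 56 mm, side ledges from y = -60 and 60 to y = -44 and 44 mm.
- interlock (a joint): Spring plunger in the +x pocket, 40 mm wide, centred on y = 0, pushed to the box's +x by the panel's edge: 0 m out, 0.006 fully in (rigid stop), pressed above 0.005. Its spring is weak (0.3 to 0.7 N; does not push the panel back). Its mount is adjustable, unseen: fully in comes with the panel's middle anywhere from x = -10 to 10 mm in the box frame, new each time: feel for it.
- panel: Loose aluminium-faced panel, flat on the bench, 0.24 to 0.39 kg. Plate 176 x 112 x 10 mm (x, y, z), yellow stripes near both ends; upright black grip in the middle: 12 mm thick (x), 60 wide (y), 10 to 60 mm above the underside. Origin: centre of the underside, z up; x within 0.5 rad of world x. Fingertips 30 mm above the underside clear the lips. Slides on the ledges with 2 to 5 N.
- panel_end_a (a point): Middle of the lower edge of the panel at its -x end (x = -88 mm, z = 0 in the panel's frame).
- panel_end_b (a point): Middle of the lower edge of the panel at its +x end (x = 88 mm, z = 0 in the panel's frame).
- tape: Yellow tape measure, 62 x 38 x 60 mm, standing; origin at the centre of its underside. Bystander.
- screwdriver: Red-handled screwdriver lying along its x axis; origin under its middle. Bystander.
There are look-alikes about, which are no part of the job. There is more than one size of the panel; the one meant has the size given above.

How it is judged:
By the outcome, as a careful person would: the job done as asked, in the order asked, and still so for the second after the job is handed in, with the robot touching nothing.
It also fails if it takes over 51 s, if anything falls off the work surface, if the arm or the gripper's body presses on something with over 40 N, if the wrist force passes 120 N, or if a joint passes its speed limit or range.

## Robot

A 7-joint arm with a two-finger parallel gripper is mounted at the origin on the work surface. World frame = base frame: x ahead of the robot, y to its left, z up, the work surface at z = 0. Lengths are in m, angles in rad, forces in N, time in s.
With the tool pointing down it reaches from about 0.35 to 0.9 m from the base axis. Payload 8.1 kg.
Tool frame: the origin (TCP) lies midway between the tips of the shut fingers; the grasp point (between the pads) lies 19 mm behind it; z points along the fingers, y is the line along which they close (so a half turn about z gives the same grasp; the last joint's range is limited). The gripper opens to 92 mm and grips with 3 to 60 N. Pads are 19 mm wide; open, the fingers measure 130 mm over their backs; the gripper's body (75 mm by 190 mm) begins 47 mm behind the grasp point.
Start: joints at [1.178, 0.434, 0.025, 1.573, -0.012, 1.134, -0.075], TCP at [0.179, -0.599, 0.227] pointing down, gripper open.
Joint ranges: [-2.62, 2.62], [-0.44, 2.09], [-1.27, 1.32], [0.08, 2.57], [-1.32, 4.46], [0.12, 2], [-2.74, 2.74]. Speed limits (rad/s): [2.22, 2.22, 3.01, 3.01, 3.14, 3.14, 3.14].

## Interface

Orientations are given as a rotation vector (axis times angle).
In Python, from cell import arm gives the robot as it stands.
- The arm moves only by the tool carry_out, never from a script. Its arguments are lists of equal length, an entry for each row: "claw": the finger opening in cm, from 0 to 9.18; "delta_pos": the shift along the tool's x, y, z in cm, a list of three; "angular": the turn, a rotation vector about the tool's x, y, z in rad, a list of three. In form: {"claw": [claw, ...], "delta_pos": [[dx, dy, dz], ...], "angular": [[ax, ay, az], ...]}. A call has 1 to 20 rows; each row shifts and turns the commanded pose from where the row before left it, along the tool's axes as they then stand; what a row does not reach is not made up. A row lasts 1/10 s, in which the tool goes at most 50 mm and 8.59 degrees, less where a joint would pass 70% of its speed; a pose out of reach is approached as far as the arm can. A call with a gripper value outside its range is refused whole. The fingers move at their own pace and stop on an object; "force" is the grip in N (left out, the last holds). Time passes only in rows, so rows that do not move let the fingers close. It gives the time, the measured TCP pose, the force, the opening and the grip force at its end, in the units of the state.
- arm.observe(): the state, without advancing time (a new reading comes with each control period).
- arm.get_image(name): name is "scene" or "top" or "wrist"; returns a dict with "frame" (400x640x3 uint8, red, green, blue), "mtx" (3x3 intrinsics, pixels), "T" (4x4, takes a point from camera to world coordinates). Camera axes: x right, y down, z forward; pixel columns grow to the right and rows downward; lengths in m; the calibration is good to about 2 mm. A picture is of the moment at which its call begins. There is no depth.
- arm.sign_off(): hands the job in; it is judged then, once.
Trained networks look in a picture, given as the dict that the camera call returned (one of the last four; its "shot" number tells which), for a name from the list of things; names that differ only in an ending like _2 or _b are one class to them, and where a whole thing is asked for, a point or a joint stands for the part that bears it (a point fixed in the world has none). Each returns a list of dicts, best first, with "conf" (0 to 1); they miss things now and then, are a little off and sometimes report something else, mostly with a low value. They report only what shows in the picture. A call takes as long as a camera call. They do not tell look-alikes from the thing itself.
- arm.look_for(label, picture): "centre" ([column, row] as shares, 0 to 1, of the picture: columns of its width, rows of its height, amid what is visible of it).
- arm.trace(label, picture): "region" (400x640 bool, what is visible of it) and "centre" ([column, row] as shares, 0 to 1, of the picture: columns of its width, rows of its height, amid what is visible of it).
- arm.place_of(label, picture): "centre" ([column, row] as shares, 0 to 1, of the picture: columns of its width, rows of its height: a listed point, or the origin of a listed thing).
The state is a dict: "clock": time; "joints": joint angles; "dq": joint speeds; "joint_efforts": joint torques, N m; "position": TCP position; "ee_rot": TCP orientation; "force": force on the tool from outside, world axes, zero at the start; "ft_torque": the same for the moment, N m; "width": opening from 0.0 (shut) to 1.0 (fully open); "gripper_force": force on a finger pad.
Only numpy, scipy, OpenCV 4.12 (cv2) and the standard library are available. Lean on these libraries where they do the work, as an engineer would, in place of code of your own. Each camera call takes 0.05 s, during which the arm holds its last target. There are 200 camera calls.

## Working session

There is one attempt and no reset: what is moved stays moved. The work goes in short steps, Python scripts to look and compute and a tool call to move; the robot and the scene stay as the last step left them, time stands still between calls to the robot, and variables do not carry over. Pictures are saved under pics/ and viewed, at most 10 in all, crops included, and the job is handed in when it is done.

Besides the shell and the picture viewer there is one more tool, called after ">>>" as a command line: name --argument value ..., lists and objects as JSON in quotes. carry_out: Moves the arm, as the interface text tells. Its arguments: {"type":"object","properties":{"claw":{"type":"array","items":{"type":"number"}},"delta_pos":{"type":"array","items":{"type":"array","items":{"type":"number"}}},"angular":{"type":"array","items":{"type":"array","items":{"type":"number"}}},"force":{"type":"number"}},"required":["claw","delta_pos","angular"]}

```bash
mkdir -p pics; cat > h.py <<'E'
import numpy as np, cv2
from cell import arm
from scipy.spatial.transform import Rotation as R
def save(p,n): cv2.imwrite('pics/'+n+'.png',p['frame'][:,:,::-1])
def ray(p,c):
    d=np.linalg.inv(p['mtx'])@np.array([c[0]*640,c[1]*400,1.]); T=p['T']
    d=T[:3,:3]@d; return T[:3,3],d/np.linalg.norm(d)
def onz(p,c,z):
    o,d=ray(p,c); return o+d*(z-o[2])/d[2]
def tri(rs):
    A=np.zeros((3,3));b=np.zeros(3)
    for o,d in rs:
        M=np.eye(3)-np.outer(d,d);A+=M;b+=M@o
    x=np.linalg.solve(A,b); return x,[float(np.linalg.norm((np.eye(3)-np.outer(d,d))@(x-o))) for o,d in rs]
def proj(p,X):
    T=np.linalg.inv(p['T']);c=T[:3,:3]@np.array(X)+T[:3,3];u=p['mtx']@c;return u[:2]/u[2]
E
python3 - <<'E'
from h import *
np.set_printoptions(precision=3,suppress=True)
s=arm.observe();print(s)
ps={}
for n in('scene','top'):
    p=arm.get_image(n);ps[n]=p;save(p,n+'0')
    print(n,p['T'])
    for l in ['hatch_box','pocket_lip','switch_lip','ledge_level','panel','panel_end_a','panel_end_b','tape','screwdriver']:
        print(n,l,[(np.round(np.array(d['centre'])*[640,400]),round(d['conf'],2),onz(p,d['centre'],0.)[:2]) for d in arm.place_of(l,p)][:4])
E
```

```text
{'clock': 0.0, 'joints': array([ 1.178,  0.435,  0.025,  1.574, -0.012,  1.134, -0.075]), 'dq': array([-0.   , -0.   , -0.   ,  0.002, -0.001, -0.002, -0.001]), 'joint_efforts': array([  0.001, -66.783,   0.985, -31.445,  -0.061,   0.043,   0.   ]), 'position': array([ 0.178, -0.598,  0.226]), 'ee_rot': array([-3.107, -0.453,  0.001]), 'force': array([-0.115, -0.949, -0.751]), 'ft_torque': array([0.016, 0.012, 0.028]), 'gripper_force': 0.0, 'width': 1.0025836937560135}
scene [[ 0.876  0.31  -0.369  0.936]
 [ 0.482 -0.569  0.666 -0.57 ]
 [-0.003 -0.761 -0.649  0.725]
 [ 0.     0.     0.     1.   ]]
scene hatch_box [(array([257., 289.]), 0.88, array([ 0.541, -0.142]))]
scene pocket_lip [(array([234., 257.]), 0.6, array([ 0.439, -0.093]))]
scene switch_lip [(array([286., 289.]), 0.59, array([ 0.594, -0.111]))]
scene ledge_level [(array([259., 277.]), 0.72, array([ 0.524, -0.114]))]
scene panel [(array([328., 140.]), 0.9, array([0.39 , 0.463])), (array([345., 201.]), 0.67, array([0.575, 0.211]))]
scene panel_end_a [(array([310., 200.]), 0.94, array([0.491, 0.172])), (array([290., 143.]),
[... 1053 characters left out ...]
[0.395, 0.452])), (array([291., 191.]), 0.68, array([0.58, 0.2 ]))]
top panel_end_a [(array([161., 233.]), 0.88, array([0.48 , 0.529])), (array([276., 161.]), 0.79, array([0.662, 0.239])), (array([304., 220.]), 0.78, array([0.505, 0.168])), (array([219., 307.]), 0.77, array([0.296, 0.377]))]
top panel_end_b [(array([161., 233.]), 0.88, array([0.48 , 0.529])), (array([276., 161.]), 0.79, array([0.662, 0.239])), (array([304., 220.]), 0.78, array([0.505, 0.168])), (array([219., 307.]), 0.77, array([0.296, 0.377]))]
top tape [(array([347., 151.]), 0.95, array([0.684, 0.055])), (array([290., 191.]), 0.18, array([0.582, 0.203]))]
top screwdriver [(array([351., 230.]), 0.74, array([0.478, 0.049]))]
```

View images.

View pics/scene0.png

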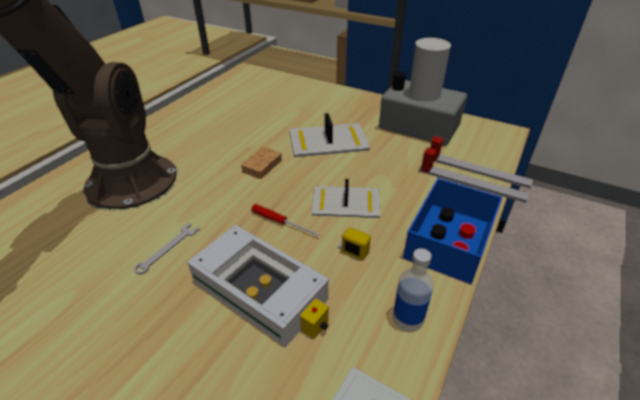

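View pics/top0.png

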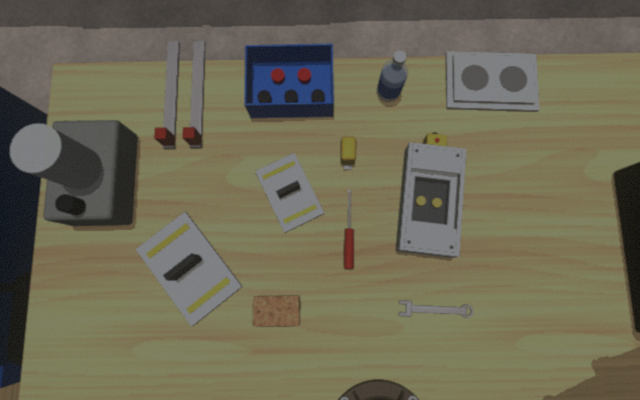

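Scene view: the white box at about (258,285) with the yellow housing at (315,318), the tape at (355,243) and the screwdriver at (285,220). What could be taken for the panel: the plate at scene (345,201) / top (290,192), end to end about 172 mm; the larger one at scene (328,140) / top (188,268), about 240 mm; and a white cover with no grip at top (490,80). By size I choose the first. I'll swing round with the wrist camera, over the box first.

>>> carry_out --claw '[9,9,9,9,9,9,9,9,9,9,9,9,9,9]' --delta_pos '[[2,0,-1],[4.5,0,-1],[4.5,0,-1],[4.5,0,-1],[4.5,0,-1],[4.5,0,-1],[4.5,0,-1],[4.5,0,-1],[4.5,0,-1],[4.5,0,-1],[4.5,0,-1],[4.5,0,-1],[2,0,0],[0,0,0]]' --angular '[[0,0,-0.032],[0,0,-0.072],[0,0,-0.072],[0,0,-0.072],[0,0,-0.072],[0,0,-0.072],[0,0,-0.072],[0,0,-0.072],[0,0,-0.072],[0,0,-0.072],[0,0,-0.072],[0,0,-0.072],[0,0,-0.032],[0,0,0]]'

```text
clock: 2.4
position: [0.5835, -0.2659, 0.3476]
ee_rot: [-2.632, -1.714, -0.004]
force: [-0.3, -0.3, -0.5]
width: 0.982
gripper_force: 0.0
```

```bash
cat >> h.py <<'E'
def pts(p,ls,z=None):
    for l in ls:
        for d in arm.place_of(l,p)[:3]: print(l,np.round(np.array(d['centre'])*[640,400]),round(d['conf'],2),np.round(onz(p,d['centre'],z.get(l,0) if z else 0),4))
Z=dict(pocket_lip=.062,switch_lip=.062,ledge_level=.04)
B=['hatch_box','pocket_lip','switch_lip','ledge_level']
E
python3 - <<'E'
from h import *
np.set_printoptions(precision=3,suppress=True)
s=arm.observe();print(s['clock'],s['position'],s['ee_rot'],s['joints'],R.from_rotvec(s['ee_rot']).as_matrix())
p=arm.get_image('wrist');save(p,'w1');print(p['T']);np.savez('w1.npz',**{k:p[k] for k in('frame','mtx','T')})
pts(p,B+['panel'],Z)
E
```

```text
2.4 [ 0.584 -0.266  0.348] [-2.632 -1.714 -0.004] [ 0.53   0.419 -0.288  1.313  0.114  1.425 -0.167] [[ 0.404  0.915  0.002]
 [ 0.915 -0.404  0.002]
 [ 0.003  0.001 -1.   ]]
[[ 0.915 -0.387 -0.118  0.616]
 [-0.404 -0.875 -0.267 -0.193]
 [ 0.001  0.292 -0.956  0.505]
 [ 0.     0.     0.     1.   ]]
hatch_box [265. 100.] 0.56 [ 0.548 -0.14   0.   ]
pocket_lip [216. 114.] 0.91 [ 0.478 -0.134  0.062]
switch_lip [300.  89.] 0.77 [ 0.611 -0.154  0.062]
ledge_level [264.  98.] 0.55 [ 0.553 -0.142  0.04 ]
```

View pics/w1.png

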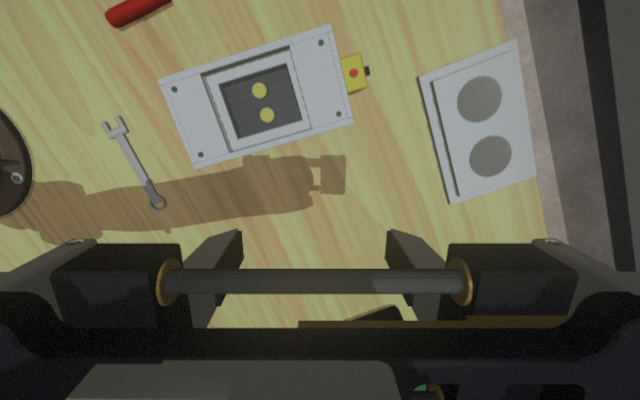

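Wrist view: the box's top with corners near (159,80), (331,25), (353,122) and (195,168), the yellow housing at (353,73), and the gripless cover at the right. One more view of the box from a second place, then on to the panel.

>>> carry_out --claw '[9,9,9]' --delta_pos '[[3.5,-1,0],[3.5,-1,0],[0,0,0]]' --angular '[[0,0,-0.07],[0,0,-0.07],[0,0,0]]'

```text
clock: 3.0
position: [0.5898, -0.1936, 0.3472]
ee_rot: [-2.505, -1.892, -0.004]
force: [0.3, 0.2, -0.3]
width: 0.983
gripper_force: 0.0
```

```bash
python3 - <<'E'
from h import *
np.set_printoptions(precision=4,suppress=True)
q=np.load('w1.npz')
s=arm.observe();print(s['clock'],s['position'])
p=arm.get_image('wrist');save(p,'w2');np.savez('w2.npz',**{k:p[k] for k in('frame','mtx','T')})
pts(p,B,Z)
for k in (q,p):
    g=k['frame'].astype(int); m=((g.min(2)>105)&(g.max(2)-g.min(2)<28)).astype(np.uint8)
    m[235:]=0
    n,l,st,c=cv2.connectedComponentsWithStats(cv2.morphologyEx(m,cv2.MORPH_OPEN,np.ones((3,3))))
    for i in np.argsort(-st[1:,4])[:3]+1:
        pts_=np.argwhere(l==i)[:,::-1].astype(np.float32); r=cv2.minAreaRect(pts_)
        h=cv2.convexHull(pts_); e=cv2.approxPolyN(h,4)[0] if hasattr(cv2,'approxPolyN') else cv2.boxPoints(r)
        W=[onz(k,np.array(x)/[640,400],.068)[:2] for x in e]
        print(st[i],e.tolist(),np.array(W).tolist(),np.mean(W,0))
E
```

```text
3.0 [ 0.5898 -0.1936  0.3472]
hatch_box [282. 138.] 0.55 [ 0.5452 -0.143   0.    ]
pocket_lip [238. 149.] 0.82 [ 0.4801 -0.1374  0.062 ]
switch_lip [320. 134.] 0.72 [ 0.6126 -0.1503  0.062 ]
ledge_level [280. 139.] 0.73 [ 0.5464 -0.1411  0.04  ]
[  419     0   147   235 15647] [[449.4842224121094, 203.84210205078125], [418.1961669921875, 76.73445129394531], [518.5847778320312, -19.79306983947754], [567.9895629882812, 240.1192626953125]] [[0.7634729477391676, -0.41682723481031525], [0.7751087227771103, -0.20894420704120442], [0.933294754400099, -0.14922569019407722], [0.9330169026352148, -0.5641195128136938]] [ 0.8512 -0.3348]
[  157    24   197   146 13050] [[194.0655059814453, 170.15719604492188], [155.9312744140625, 78.63507843017578], [330.66302490234375, 22.269990921020508], [354.181640625, 123.06422424316406]] [[0.4052095664949893, -0.19633359206058082], [0.42476822463199715, -0.05693671925354024], [0.6855647466260759, -0.09343129661695519], [0.6660993699148319, -0.23201706796668614]] [ 0.5454 -0.1447]
[101 116  47  70 734] [[145.04718017578125, 189.76414489746094], [98.51635742
[... 696 characters left out ...]
2]
[  431     7   109   228 10885] [[440.1794738769531, 234.0], [430.24957275390625, 137.18336486816406], [527.6473999023438, -16.4055233001709], [539.5714111328125, 234.0]] [[0.7658632100460097, -0.3676200427210685], [0.7748184022749987, -0.20081973397013936], [0.9309598961613932, -0.036374310582751535], [0.9298451018127876, -0.4141667912214221]] [ 0.8504 -0.2547]
[119 131  29  44 487] [[140.0, 174.0], [114.16666412353516, 135.25], [139.8132781982422, 129.75430297851562], [147.7142791748047, 174.0]] [[0.3175109870507629, -0.1312357770770928], [0.30653293261865183, -0.06480142148607901], [0.3482812992730858, -0.06808331502754686], [0.3294292855751883, -0.13461972001693034]] [ 0.3254 -0.0997]
```

View pics/w2.png

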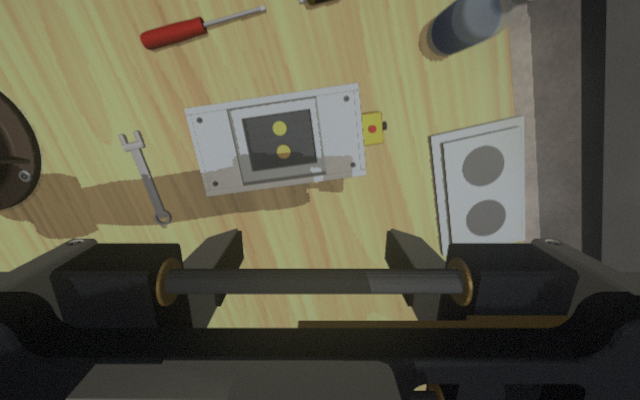

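Second box view: the top's corners are near (186,108), (358,83), (366,175) and (206,195). The two views agree at z = 68 mm, with size 263 x 140 mm as described, so the height checks: box origin (0.5456, -0.1444), yaw -0.140. On to the panel.

>>> carry_out --claw '[9,9,9,9,9,9,9,9]' --delta_pos '[[3,0,0],[4.5,0,0],[4.5,0,0],[4.5,0,0],[4.5,0,0],[4.5,0,0],[3,0,0],[0,0,0]]' --angular '[[0,0,-0.09],[0,0,-0.09],[0,0,-0.09],[0,0,-0.09],[0,0,-0.09],[0,0,-0.09],[0,0,-0.09],[0,0,0]]'

```text
clock: 4.05
position: [0.5922, 0.0865, 0.347]
ee_rot: [-1.796, -2.576, -0.003]
force: [0.5, 0.4, 0.7]
width: 0.978
gripper_force: 0.0
```

```bash
cat >> h.py <<'E'
def plate(k,x0,z=.010,thr=105,rmax=235):
    g=k['frame'].astype(int); m=((g.min(2)>thr)&(g.max(2)-g.min(2)<28)).astype(np.uint8); m[rmax:]=0
    y=(g[:,:,0]>130)&(g[:,:,1]>110)&(g[:,:,2]<80); m|=(y&(np.arange(400)[:,None]<rmax)).astype(np.uint8)
    c=proj(k,list(x0)+[z]); n,l,st,ce=cv2.connectedComponentsWithStats(cv2.morphologyEx(m,cv2.MORPH_CLOSE,np.ones((3,3))))
    for i in range(1,n):
        if st[i,4]>2000:
            P=np.argwhere(l==i)[:,::-1].astype(np.float32); e=cv2.approxPolyN(cv2.convexHull(P),4)[0]
            W=np.array([onz(k,np.array(x)/[640,400],z)[:2] for x in e])
            print(np.round(e).tolist(),'\n',np.round(W,4).tolist(),W.mean(0),np.linalg.norm(W-np.roll(W,-1,0),axis=1),[round(float(np.arctan2(*(np.roll(W,-1,0)-W)[j][::-1])),3) for j in range(4)])
E
python3 - <<'E'
from h import *
np.set_printoptions(precision=4,suppress=True)
s=arm.observe();print(s['clock'],s['position'],R.from_rotvec(s['ee_rot']).as_matrix()[:,0])
p=arm.get_image('wrist');save(p,'w3');np.savez('w3.npz',**{k:p[k] for k in('frame','mtx','T')})
pts(p,['panel','panel_end_a','screwdriver','tape'])
plate(p,(.58,.2))
E
```

```text
4.05 [0.5922 0.0865 0.347 ] [-0.346   0.9382  0.0023]
panel [328.  87.] 0.61 [0.573  0.2077 0.    ]
panel_end_a [277.  95.] 0.79 [0.4966 0.1669 0.    ]
panel_end_a [379.  83.] 0.6 [0.6524 0.2439 0.    ]
screwdriver [253. 154.] 0.96 [0.4867 0.056  0.    ]
tape [352. 188.] 0.57 [0.6798 0.0583 0.    ]
[[383.0, 120.0], [282.0, 129.0], [274.0, 58.0], [383.0, 47.0]] 
 [[0.6808, 0.1911], [0.5234, 0.1171], [0.4758, 0.2187], [0.6345, 0.2932]] [0.5786 0.205 ] [0.1739 0.1122 0.1753 0.1122] [-2.702, 2.009, 0.439, -1.145]
```

View pics/w3.png

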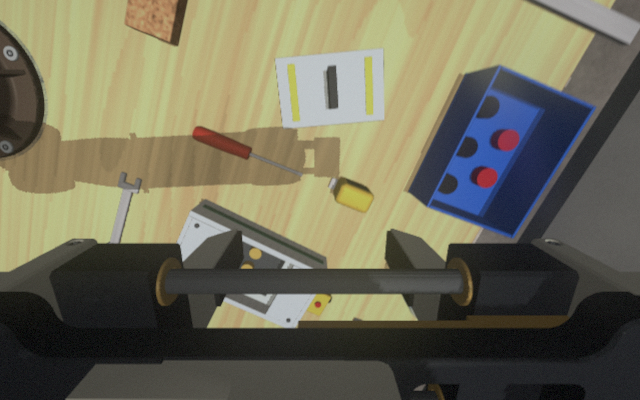

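Wrist view 3: the chosen panel with corners (383,120), (282,129), (274,58) and (383,47), grip at (332,87); it measures 175 x 112 mm, so it is the right size. The screwdriver is at (230,145), the tape at (352,195). Going nearer for the second view and close crop.

>>> carry_out --claw '[6,6,6,6]' --delta_pos '[[1,1,3],[1,1,3.5],[1,1,3.5],[0,0,0]]' --angular '[[0,0,-0.04],[0,0,-0.04],[0,0,0],[0,0,0]]'

```text
clock: 4.7
position: [0.6081, 0.1201, 0.2417]
ee_rot: [-1.701, -2.635, 0.008]
force: [-0.4, 0.1, -0.4]
width: 0.688
gripper_force: 0.0
```

```bash
python3 - <<'E'
from h import *
np.set_printoptions(precision=4,suppress=True)
s=arm.observe();print(s['clock'],s['position']); M=R.from_rotvec(s['ee_rot']).as_matrix();print(M)
p=arm.get_image('wrist');cv2.imwrite('pics/w4.png',p['frame'][:240,200:500,::-1]);np.savez('w4.npz',**{k:p[k] for k in('frame','mtx','T')})
pts(p,['panel'])
plate(p,(.58,.2))
q=np.load('w3.npz')
# height check: grip top edge centroid from both views (dark pixels inside the plate)
rs=[]
for k in(q,p):
    c=proj(k,[.5786,.205,.05]);g=k['frame'].max(2);u,v=c.astype(int);r=40
    sub=(g[max(v-r,0):v+r,u-r:u+r]<70).astype(np.uint8);n,l,st,ce=cv2.connectedComponentsWithStats(sub)
    i=1+np.argmax(st[1:,4]);print(c,st[i],ce[i]+[u-r,max(v-r,0)]);rs.append(ray(k,(ce[i]+[u-r,max(v-r,0)])/[640,400]))
print(tri(rs), tri([ray(q,np.array([328,87])/[640,400]),]) if 0 else '')
E
```

```text
4.7 [0.6081 0.1201 0.2417]
[[-0.4117  0.9113 -0.0077]
 [ 0.9113  0.4117 -0.0014]
 [ 0.0019 -0.0076 -1.    ]]
panel [321. 102.] 0.56 [0.5772 0.2088 0.    ]
[[385.0, 145.0], [259.0, 147.0], [252.0, 59.0], [390.0, 56.0]] 
 [[0.6822, 0.1933], [0.5235, 0.1182], [0.4757, 0.2195], [0.6344, 0.2943]] [0.5789 0.2063] [0.1755 0.112  0.1755 0.1118] [-2.7, 2.012, 0.441, -1.129]
[331.9781  87.7092] [36 23  4 38 41] [328.5366  87.7073]Traceback (most recent call last):
  File "<stdin>", line 13, in <module>
    return _wrapfunc(a, 'argmax', axis=axis, out=out, **kwds)
    return bound(*args, **kwds)
ValueError: attempt to get argmax of an empty sequence
```

View pics/w4.png

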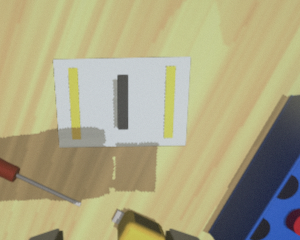

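Crop: the panel with its two yellow stripes and the grip, at (321,102) in the full picture. Both views agree on size (175 x 112) at plate height 10 mm and on the centre (0.579, 0.206), yaw 0.438. Moving over the grip.

>>> carry_out --claw '[5,5,5,5,5]' --delta_pos '[[3,0.3,2],[3,0.3,3.5],[3,0.3,3.5],[0,0,4],[0,0,0]]' --angular '[[0,0,-0.014],[0,0,0],[0,0,0],[0,0,0],[0,0,0]]'

```text
clock: 5.3
position: [0.5787, 0.2045, 0.1142]
ee_rot: [-1.684, -2.65, 0.008]
force: [-0.1, -0.0, 0.1]
width: 0.544
gripper_force: 0.0
```

```bash
cat >> h.py <<'E'
def togo(P,y,th):  # target TCP, yaw of panel x, tilt -> cm in tool axes (before turn), turn
    s=arm.observe();M=R.from_rotvec(s['ee_rot'])
    T=R.from_euler('z',y)*R.from_matrix(np.array([[0,1,0],[1,0,0],[0,0,-1.]]))*R.from_rotvec([-th,0,0])
    print(s['clock'],'pos',np.round(s['position'],4),'go',np.round(M.inv().apply(np.array(P)-s['position'])*100,2),'turn',np.round((M.inv()*T).as_rotvec(),3),'F',np.round(s['force'],1),'w',round(s['width'],3),round(float(s['gripper_force']),1))
E
python3 -c "
from h import *
togo([.5788,.2057,.030],.438,0)"
```

```text
5.3 pos [0.5787 0.2045 0.1142] go [0.11 0.1  8.42] turn [-0.005  0.001  0.001] F [-0.1 -0.   0.1] w 0.544 0.0
```

>>> carry_out --claw '[5,5,5,0.8,0.8,0.8,0.8,0.8,0.8]' --delta_pos '[[0.1,0.1,3.5],[0,0,3],[0,0,1.9],[0,0,0],[0,0,0],[0,0,0],[0,0,0],[0,0,0],[0,0,0]]' --angular '[[-0.005,0,0],[0,0,0],[0,0,0],[0,0,0],[0,0,0],[0,0,0],[0,0,0],[0,0,0],[0,0,0]]' --force 35

```text
clock: 6.2
position: [0.5804, 0.2072, 0.0335]
ee_rot: [1.683, 2.649, 0.004]
force: [-4.3, -1.8, 8.1]
width: 0.127
gripper_force: 35.0
```

```bash
python3 -c "
from h import *
togo([.5788,.2057,.030],.438,0)"
```

```text
6.2 pos [0.5804 0.2072 0.0335] go [-0.07 -0.21  0.35] turn [0.004 0.001 0.001] F [-4.3 -1.8  8.1] w 0.127 35.0
```

>>> carry_out --claw '[0.8,0.8,0.8,0.8,0.8,0.8]' --delta_pos '[[0,0,-0.5],[0,0,-1],[0,0,-2],[0,0,-3],[0,0,-3],[0,0,0]]' --angular '[[0,0,0],[0,0,0],[0,0,0],[0,0,0],[0,0,0],[0,0,0]]'

```text
clock: 6.8
position: [0.5828, 0.2093, 0.1326]
ee_rot: [1.681, 2.646, 0.017]
force: [0.3, 1.5, -3.5]
width: 0.133
gripper_force: 35.0
```

```bash
python3 -c "
from h import *
togo([.5788,.2057,.125],.438,0)
p=arm.get_image('scene');save(p,'s2');q=arm.get_image('top')
g=np.hstack([p['frame'][100:300,250:450],q['frame'][120:320,200:400]]);cv2.imwrite('pics/s2.png',cv2.resize(g,None,fx=2,fy=2)[:,:,::-1])"
```

```text
6.8 pos [0.5828 0.2093 0.1326] go [-0.16 -0.53  0.76] turn [ 0.013 -0.     0.001] F [ 0.3  1.5 -3.5] w 0.133 35.0
```

View pics/s2.png

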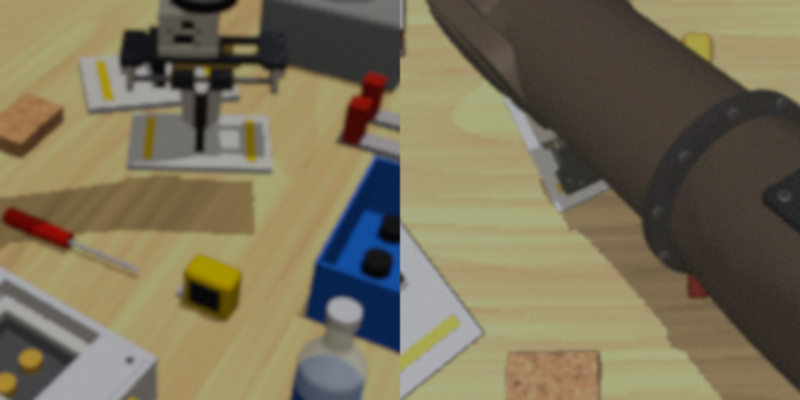

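The panel hangs level in the gripper (scene crop: plate at (200,140), grip between the fingers). Carrying it in an arc to above the box.

>>> carry_out --claw '[0.8,0.8,0.8,0.8,0.8,0.8,0.8,0.8,0.8,0.8,0.8,0.8,0.8]' --delta_pos '[[-1.5,-0.27,-1.5],[-2.5,-0.45,-2],[-3.5,-0.63,-1],[-3.5,-0.63,0],[-3.5,-0.63,0],[-3.5,-0.63,0],[-3.5,-0.63,0],[-3.5,-0.63,0],[-3.5,-0.63,0],[-3,-0.54,0],[-2.2,-0.4,0],[-1.5,-0.27,0],[0,0,0]]' --angular '[[0.013,0,0.024],[0,0,0.041],[0,0,0.057],[0,0,0.057],[0,0,0.057],[0,0,0.057],[0,0,0.057],[0,0,0.057],[0,0,0.057],[0,0,0.049],[0,0,0.036],[0,0,0.024],[0,0,0]]'

```text
clock: 8.2
position: [0.5795, -0.1474, 0.1731]
ee_rot: [-2.366, -2.062, 0.015]
force: [-0.1, 0.4, -3.1]
width: 0.132
gripper_force: 35.0
```

```bash
cat >> h.py <<'E'
bo=np.array([.5456,-.1444]);by=-.140;H=33.5
def box(xa,za,th,yb=0):
    ex=np.array([np.cos(th),np.sin(th)]);ez=np.array([-np.sin(th),np.cos(th)])
    t=np.array([xa,za])+88*ex+H*ez; s=arm.observe()
    u=np.array([np.cos(by),np.sin(by)]);v=np.array([-u[1],u[0]])
    P=np.r_[bo+u*t[0]/1e3+v*yb/1e3,t[1]/1e3]
    M=R.from_rotvec(s['ee_rot']).as_matrix();d=s['position'][:2]-bo;c=np.array([d@u,d@v,s['position'][2]])*1e3
    y=M[:,1];tt=np.arcsin(y[2]);ex=np.array([np.cos(tt),np.sin(tt)]);ez=np.array([-np.sin(tt),np.cos(tt)])
    print('now TCP box mm',np.round(c,1),'tilt',round(float(tt),3),'A',np.round(c[[0,2]]-88*ex-H*ez,1),'B',np.round(c[[0,2]]+88*ex-H*ez,1))
    togo(P,by,th)
E
python3 -c "
from h import *
box(-50,90,.25)"
```

```text
now TCP box mm [ 34.    1.8 173.1] tilt -0.008 A [-54.3 140.3] B [121.7 138.8]
8.2 pos [ 0.5795 -0.1474  0.1731] go [-0.16 -0.68  2.89] turn [-0.258  0.005  0.003] F [-0.1  0.4 -3.1] w 0.132 35.0
```

>>> carry_out --claw '[0.8,0.8,0.8,0.8,0.8,0.8,0.8]' --delta_pos '[[-0.1,-0.3,1.4],[0,-0.4,1.4],[0,0,0],[0,0,0],[0,0,0],[0,0,0],[0,0,0]]' --angular '[[0,0.005,0.003],[0,0,0],[-0.06,0,0],[-0.08,0,0],[-0.08,0,0],[-0.038,0,0],[0,0,0]]'

```text
clock: 8.9
position: [0.572, -0.143, 0.1456]
ee_rot: [2.217, 1.938, 0.245]
force: [0.4, -0.5, -4.2]
width: 0.128
gripper_force: 35.0
```

```bash
python3 -c "
from h import *
box(-62,46,.25)
p=arm.get_image('scene');q=arm.get_image('top');
g=np.hstack([p['frame'][180:370,160:360],q['frame'][110:300,340:540]]);cv2.imwrite('pics/s3.png',cv2.resize(g,None,fx=2,fy=2)[:,:,::-1])"
```

```text
now TCP box mm [ 26.    5.1 145.6] tilt 0.25 A [-51.   91.3] B [119.5 134.9]
8.9 pos [ 0.572  -0.143   0.1456] go [-0.5  -2.19  4.12] turn [ 0.    -0.003  0.006] F [ 0.4 -0.5 -4.2] w 0.128 35.0
```

View pics/s3.png

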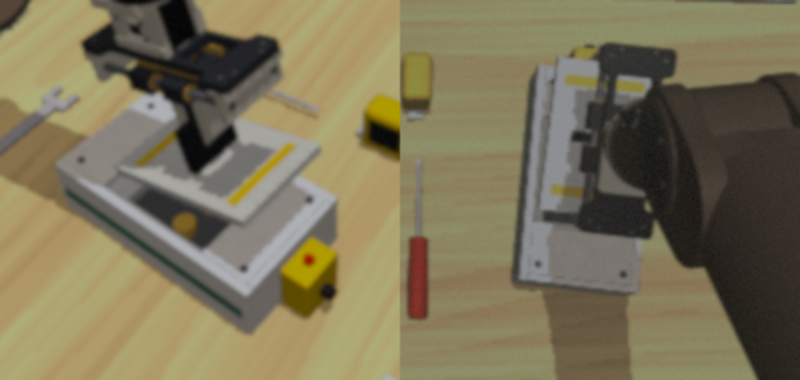

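The tilted panel hangs over the opening with its low end towards the end away from the yellow housing, about 5 mm to the box's +y side; I correct that on the way down.

>>> carry_out --claw '[0.8,0.8,0.8,0.8,0.8,0.8]' --delta_pos '[[-0.45,-0.4,0.5],[0,-0.6,1.2],[0,-0.6,1.2],[0,-0.4,0.9],[0,0,0.3],[0,0,0]]' --angular '[[0,-0.003,0.006],[0,0,0],[0,0,0],[0,0,0],[0,0,0],[0,0,0]]'

```text
clock: 9.6
position: [0.5639, -0.1483, 0.1007]
ee_rot: [2.224, 1.926, 0.242]
force: [-0.4, 0.6, -3.6]
width: 0.129
gripper_force: 35.0
```

```bash
python3 -c "
from h import *
box(-64,43,.25)
p=arm.get_image('scene');q=arm.get_image('top');
g=np.hstack([p['frame'][180:370,160:360],q['frame'][110:300,340:540]]);cv2.imwrite('pics/s4.png',cv2.resize(g,None,fx=2,fy=2)[:,:,::-1])"
```

```text
now TCP box mm [ 18.6  -1.3 100.7] tilt 0.25 A [-58.3  46.5] B [112.2  90.1]
9.6 pos [ 0.5639 -0.1483  0.1007] go [ 0.13 -0.63  0.2 ] turn [ 0.     0.001 -0.003] F [-0.4  0.6 -3.6] w 0.129 35.0
```

View pics/s4.png

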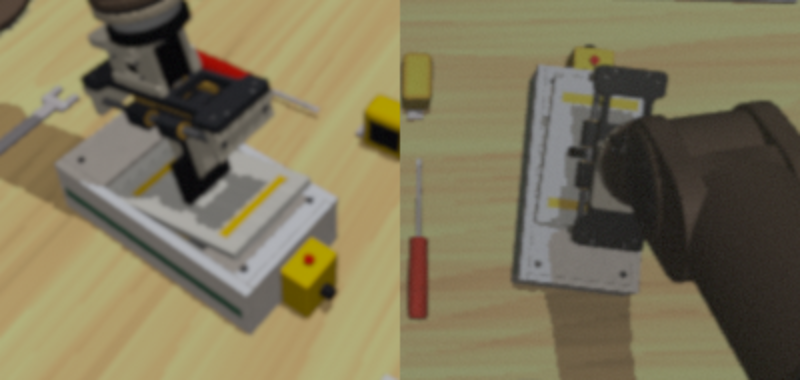

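>>> carry_out --claw '[0.8,0.8,0.8,0.8,0.8,0.8,0.8]' --delta_pos '[[0.1,-0.4,0.1],[0.05,-0.25,0.15],[0,-0.6,-0.15],[0,-0.6,-0.15],[0,-0.6,-0.15],[0,-0.6,-0.15],[0,0,0]]' --angular '[[0,0,0],[0,0,0],[0,0,0],[0,0,0],[0,0,0],[0,0,0],[0,0,0]]'

```text
clock: 10.4
position: [0.5325, -0.1426, 0.0969]
ee_rot: [2.224, 1.926, 0.241]
force: [-0.1, -0.8, -3.9]
width: 0.127
gripper_force: 35.0
```

```bash
python3 -c "
from h import *
box(-95,42.5,.18,.5)"
```

```text
now TCP box mm [-13.2  -0.   96.9] tilt 0.25 A [-90.2  42.7] B [80.3 86.3]
10.4 pos [ 0.5325 -0.1426  0.0969] go [ 0.05 -0.26  0.52] turn [ 0.07   0.002 -0.004] F [-0.1 -0.8 -3.9] w 0.127 35.0
```

>>> carry_out --claw '[0.8,0.8,0.8,0.8,0.8,0.8,0.8]' --delta_pos '[[0.05,-0.09,0.17],[0,-0.09,0.18],[0,-0.09,0.18],[0,-0.4,-0.07],[0,-0.4,-0.07],[0,-0.4,-0.07],[0,0,0]]' --angular '[[0.024,0,-0.004],[0.023,0,0],[0.023,0,0],[0,0,0],[0,0,0],[0,0,0],[0,0,0]]'

```text
clock: 11.1
position: [0.5192, -0.1401, 0.0911]
ee_rot: [2.263, 1.967, 0.176]
force: [-0.4, 0.5, -3.4]
width: 0.124
gripper_force: 35.0
```

```bash
python3 -c "
from h import *
box(-114.5,42,.13,.5);box(-114.5,41.5,0,.5)"
```

```text
now TCP box mm [-26.8   0.5  91.1] tilt 0.181 A [-107.3   42.3] B [65.8 73.9]
11.1 pos [ 0.5192 -0.1401  0.0911] go [-0.   -0.55  0.35] turn [0.051 0.002 0.   ] F [-0.4  0.5 -3.4] w 0.124 35.0
now TCP box mm [-26.8   0.5  91.1] tilt 0.181 A [-107.3   42.3] B [65.8 73.9]
11.1 pos [ 0.5192 -0.1401  0.0911] go [-0.   -0.26  1.59] turn [0.181 0.002 0.   ] F [-0.4  0.5 -3.4] w 0.124 35.0
```

>>> carry_out --claw '[0.8,0.8,0.8,0.8,0.8,0.8,0.8,0.8]' --delta_pos '[[0,-0.4,-0.07],[0,-0.3,-0.05],[0,0.09,0.29],[0,0.1,0.29],[0,0.11,0.28],[0,0.12,0.27],[0,0,0],[0,0,0]]' --angular '[[0,0,0],[0,0,0],[0.032,0,0],[0.033,0,0],[0.033,0,0],[0.032,0,0],[0,0,0],[0,0,0]]'

```text
clock: 11.9
position: [0.5188, -0.1399, 0.0803]
ee_rot: [2.34, 2.034, 0.051]
force: [-0.4, -0.1, -4.0]
width: 0.129
gripper_force: 35.0
```

```bash
python3 -c "
from h import *
box(-114.5,40.5,0,.5)"
```

```text
now TCP box mm [-27.2   0.7  80.3] tilt 0.052 A [-113.3   42.3] B [62.5 51.4]
11.9 pos [ 0.5188 -0.1399  0.0803] go [-0.02  0.03  0.63] turn [0.052 0.001 0.   ] F [-0.4 -0.1 -4. ] w 0.129 35.0
```

>>> carry_out --claw '[0.8,0.8,0.8,0.8,0.8]' --delta_pos '[[0,0,0.25],[0,0,0.2],[0,0,0.1],[0,0,0],[0,0,0]]' --angular '[[0.026,0,0],[0.026,0,0],[0,0,0],[0,0,0],[0,0,0]]'

```text
clock: 12.4
position: [0.5187, -0.14, 0.075]
ee_rot: [2.37, 2.06, -0.002]
force: [-0.5, 0.1, -3.4]
width: 0.126
gripper_force: 35.0
```

```bash
python3 -c "
from h import *
box(-114.5,40,0,.5)"
```

```text
now TCP box mm [-27.3   0.6  75. ] tilt -0.0 A [-115.3   41.5] B [60.7 41.5]
12.4 pos [ 0.5187 -0.14    0.075 ] go [-0.01  0.08  0.15] turn [-0.     0.002  0.   ] F [-0.5  0.1 -3.4] w 0.126 35.0
```

>>> carry_out --claw '[0.8,0.8,0.8,0.8]' --delta_pos '[[0,0,0.1],[0,0,0.05],[0,0,0],[0,0,0]]' --angular '[[0,0,0],[0,0,0],[0,0,0],[0,0,0]]'

```text
clock: 12.8
position: [0.5189, -0.1401, 0.0735]
ee_rot: [2.371, 2.061, -0.003]
force: [-2.3, -0.6, -1.5]
width: 0.129
gripper_force: 35.0
```

```bash
python3 -c "
from h import *
box(-114.5,40,0,.5)"
```

```text
now TCP box mm [-27.    0.6  73.5] tilt -0.001 A [-115.    40.1] B [61.  39.9]
12.8 pos [ 0.5189 -0.1401  0.0735] go [-0.01  0.05 -0.  ] turn [-0.001  0.002  0.   ] F [-2.3 -0.6 -1.5] w 0.129 35.0
```

>>> carry_out --claw '[0.8,0.8,0.8,0.8,0.8,0.8]' --delta_pos '[[0,0.1,0.04],[0,0.2,0],[0,0.2,0],[0,0.2,0],[0,0.2,0],[0,0.1,0]]' --angular '[[0,0,0],[0,0,0],[0,0,0],[0,0,0],[0,0,0],[0,0,0]]'

```text
clock: 13.4
position: [0.5275, -0.1412, 0.0734]
ee_rot: [-2.37, -2.06, 0.006]
force: [-11.1, 2.3, 12.3]
width: 0.128
gripper_force: 35.0
```

```bash
cat >> h.py <<'E'
def st():
    s=arm.observe();u=np.array([np.cos(by),np.sin(by)]);d=(s['position'][:2]-bo)*1e3;f=s['force']
    print(s['clock'],'x %.2f y %.2f z %.2f'%(d@u,d@[-u[1],u[0]],s['position'][2]*1e3),'Fx %.2f Fy %.2f Fz %.2f'%(f[:2]@u,f[:2]@[-u[1],u[0]],f[2]),np.round(s['ft_torque'],2),'w',round(s['width'],3))
E
python3 -c "
from h import *
box(-100,40,0,.5);st()"
```

```text
now TCP box mm [-18.4   0.6  73.4] tilt -0.003 A [-106.5   40.2] B [69.5 39.6]
13.4 pos [ 0.5275 -0.1412  0.0734] go [-0.01  0.64 -0.01] turn [-0.003  0.002  0.   ] F [-11.1   2.3  12.3] w 0.128 35.0
13.4 x -18.40 y 0.59 z 73.43 Fx -11.28 Fy 0.76 Fz 12.29 [0.29 1.8  0.03] w 0.128
```

>>> carry_out --claw '[0.8,0.8,0.8]' --delta_pos '[[0,0,-0.07],[0,0,0],[0,0,0]]' --angular '[[-0.002,0,0],[0,0,0],[0,0,0]]'

```text
clock: 13.7
position: [0.5292, -0.1414, 0.0736]
ee_rot: [2.37, 2.06, -0.0]
force: [-0.1, 0.4, -4.1]
width: 0.127
gripper_force: 35.0
```

```bash
python3 -c "
from h import *
box(-100,40,0,.5);st()"
```

```text
now TCP box mm [-16.7   0.7  73.6] tilt 0.001 A [-104.6   40. ] B [71.4 40.2]
13.7 pos [ 0.5292 -0.1414  0.0736] go [-0.02  0.47  0.01] turn [0.001 0.002 0.   ] F [-0.1  0.4 -4.1] w 0.127 35.0
13.7 x -16.69 y 0.67 z 73.61 Fx -0.17 Fy 0.35 Fz -4.10 [-0.02 -0.12 -0.  ] w 0.127
```

>>> carry_out --claw '[0.8,0.8,0.8,0.8]' --delta_pos '[[0,0.1,0.02],[0,0.1,0],[0,0.1,0],[0,0,0]]' --angular '[[0,0,0],[0,0,0],[0,0,0],[0,0,0]]'

```text
clock: 14.1
position: [0.5324, -0.1418, 0.0735]
ee_rot: [2.369, 2.059, -0.0]
force: [-0.4, -0.2, -3.1]
width: 0.127
gripper_force: 35.0
```

```bash
python3 -c "
from h import *
st()"
```

```text
14.1 x -13.48 y 0.71 z 73.49 Fx -0.33 Fy -0.27 Fz -3.13 [ 0.11 -0.03 -0.03] w 0.127
```

>>> carry_out --claw '[0.8,0.8,0.8,0.8]' --delta_pos '[[0,0.1,0.01],[0,0.1,0],[0,0.05,0],[0,0,0]]' --angular '[[0,0,0],[0,0,0],[0,0,0],[0,0,0]]'

```text
clock: 14.5
position: [0.5344, -0.1421, 0.0735]
ee_rot: [2.37, 2.06, -0.001]
force: [-3.8, 0.4, 1.3]
width: 0.129
gripper_force: 35.0
```

>>> carry_out --claw '[0.8,0.8,0.8,0.8]' --delta_pos '[[0,0.1,-0.015],[0,0.1,0],[0,0,0],[0,0,0]]' --angular '[[0,0,0],[0,0,0],[0,0,0],[0,0,0]]'

```text
clock: 14.9
position: [0.5369, -0.1426, 0.0736]
ee_rot: [2.369, 2.059, 0.0]
force: [-0.3, -0.6, -3.6]
width: 0.128
gripper_force: 35.0
```

>>> carry_out --claw '[0.8,0.8,0.8,0.8]' --delta_pos '[[0,0.1,0],[0,0.1,0],[0,0,0],[0,0,0]]' --angular '[[0,0,0],[0,0,0],[0,0,0],[0,0,0]]'

```text
clock: 15.3
position: [0.5385, -0.1427, 0.0736]
ee_rot: [2.37, 2.059, -0.0]
force: [0.5, 0.1, -3.3]
width: 0.13
gripper_force: 35.0
```

>>> carry_out --claw '[0.8,0.8,0.8,0.8]' --delta_pos '[[0,0.1,0],[0,0.1,0],[0,0,0],[0,0,0]]' --angular '[[0,0,0],[0,0,0],[0,0,0],[0,0,0]]'

```text
clock: 15.7
position: [0.5404, -0.143, 0.0735]
ee_rot: [2.37, 2.06, -0.001]
force: [0.5, -0.1, -4.7]
width: 0.125
gripper_force: 35.0
```

>>> carry_out --claw '[0.8,0.8,0.8,0.8]' --delta_pos '[[0,0.1,0],[0,0.1,0],[0,0,0],[0,0,0]]' --angular '[[0,0,0],[0,0,0],[0,0,0],[0,0,0]]'

```text
clock: 16.1
position: [0.5423, -0.1433, 0.0736]
ee_rot: [2.37, 2.06, -0.001]
force: [0.4, 0.4, -4.2]
width: 0.129
gripper_force: 35.0
```

>>> carry_out --claw '[0.8,0.8,0.8,0.8]' --delta_pos '[[0,0.1,0],[0,0.1,0],[0,0,0],[0,0,0]]' --angular '[[0,0,0],[0,0,0],[0,0,0],[0,0,0]]'

```text
clock: 16.5
position: [0.5443, -0.1435, 0.0735]
ee_rot: [2.37, 2.06, -0.001]
force: [-0.6, -0.0, -4.1]
width: 0.131
gripper_force: 35.0
```

>>> carry_out --claw '[0.8,0.8,0.8,0.8]' --delta_pos '[[0,0.1,0],[0,0.1,0],[0,0,0],[0,0,0]]' --angular '[[0,0,0],[0,0,0],[0,0,0],[0,0,0]]'

```text
clock: 16.9
position: [0.5463, -0.1438, 0.0736]
ee_rot: [2.37, 2.06, -0.001]
force: [-0.9, -0.3, -4.3]
width: 0.126
gripper_force: 35.0
```

>>> carry_out --claw '[0.8,0.8,0.8,0.8]' --delta_pos '[[0,0.1,0],[0,0.1,0],[0,0,0],[0,0,0]]' --angular '[[0,0,0],[0,0,0],[0,0,0],[0,0,0]]'

```text
clock: 17.3
position: [0.5478, -0.1441, 0.0735]
ee_rot: [2.37, 2.06, -0.002]
force: [-4.0, -0.4, -1.7]
width: 0.129
gripper_force: 35.0
```

>>> carry_out --claw '[0.8,0.8,0.8,0.8]' --delta_pos '[[0,0.05,0],[0,0.05,0],[0,0,0],[0,0,0]]' --angular '[[0,0,0],[0,0,0],[0,0,0],[0,0,0]]'

```text
clock: 17.7
position: [0.5479, -0.1442, 0.0735]
ee_rot: [2.371, 2.061, -0.004]
force: [-7.9, 0.6, 2.2]
width: 0.13
gripper_force: 35.0
```

```bash
python3 -c "
from h import *
st()"
```

```text
17.7 x 2.24 y 0.54 z 73.48 Fx -7.91 Fy -0.49 Fz 2.22 [0.2  1.46 0.03] w 0.13
```

>>> carry_out --claw '[0.8,0.8,0.8]' --delta_pos '[[0,0,-0.03],[0,0,0],[0,0,0]]' --angular '[[-0.002,0,0],[0,0,0],[0,0,0]]'

```text
clock: 18.0
position: [0.5479, -0.1442, 0.0735]
ee_rot: [2.37, 2.06, -0.001]
force: [-6.1, 1.0, -0.9]
width: 0.129
gripper_force: 35.0
```

```bash
python3 -c "
from h import *
st()"
```

```text
18.0 x 2.28 y 0.51 z 73.54 Fx -6.22 Fy 0.17 Fz -0.88 [0.14 1.22 0.07] w 0.129
```

The edge is against a rigid stop: 1 mm more command gave 0.1 mm of motion, and the push stays at 6 N with little weight on the ledges. Letting go.

>>> carry_out --claw '[4,4,4,4,4,4,4,4,4,4,4,4]' --delta_pos '[[0,0,0],[0,0,0],[0,0,0],[0,0,0],[0,0,-1],[0,0,-2],[0,0,-3],[-2,0,-4],[-4,0,-4],[-4,0,-4],[-3,0,-3],[0,0,0]]' --angular '[[0,0,0],[0,0,0],[0,0,0],[0,0,0],[0,0,0],[0,0,0],[0,0,0],[0,0,0],[0,0,0],[0,0,0],[0,0,0],[0,0,0]]'

```text
clock: 19.2
position: [0.5324, -0.2695, 0.2801]
ee_rot: [2.369, 2.045, 0.004]
force: [0.7, 0.6, -0.4]
width: 0.435
gripper_force: 0.0
```

```bash
python3 - <<'E'
from h import *
np.set_printoptions(precision=4,suppress=True)
s=arm.observe();print(s['clock'],s['position'],s['force'],s['width'])
p=arm.get_image('wrist');q=arm.get_image('scene');t=arm.get_image('top')
np.savez('w5.npz',**{k:p[k] for k in('frame','mtx','T')})
g=np.hstack([cv2.resize(p['frame'][:250,150:450],(480,400)),cv2.resize(q['frame'][180:370,150:300],(316,400))]);cv2.imwrite('pics/s5.png',g[:,:,::-1])
u=np.array([np.cos(by),np.sin(by)]);v=np.array([-u[1],u[0]])
for k,n in((p,'wrist'),(q,'scene'),(t,'top')):
    for d in arm.place_of('panel',k)[:3]:
        w=onz(k,d['centre'],.04);e=w[:2]-bo;print(n,round(d['conf'],2),'box frame',e@u*1e3,e@v*1e3)
    for l in('tape','screwdriver'): print(l,[(onz(k,d['centre'],0)[:2],round(d['conf'],2)) for d in arm.place_of(l,k)[:1]])
# yellow stripes on wrist
f=p['frame'].astype(int);m=((f[:,:,0]>110)&(f[:,:,1]>90)&(f[:,:,2]<70)).astype(np.uint8);m[235:]=0
n,l,stt,c=cv2.connectedComponentsWithStats(m)
for i in range(1,n):
    if stt[i,4]>60:
        e=onz(p,c[i]/[640,400],.05)[:2]-bo;print(stt[i],'box',e@u*1e3,e@v*1e3)
E
```

```text
19.2 [ 0.5324 -0.2695  0.2801] [ 0.7399  0.6075 -0.4128] 0.4354839000854784
wrist 0.81 box frame 2.0549865471274216 2.26392506621734
wrist 0.19 box frame 66.7955672866696 2.590916549099223
tape []
screwdriver [(array([ 0.5454, -0.1396]), 0.4)]
scene 0.69 box frame 1.9595064457646767 0.9847502591072915
scene 0.64 box frame -194.14104109636892 529.0449872920987
tape [(array([0.6807, 0.0577]), 0.96)]
screwdriver [(array([0.4775, 0.0516]), 0.68)]
top 0.76 box frame -236.31387517296994 560.8139578293251
tape [(array([0.6775, 0.0554]), 0.55)]
screwdriver [(array([0.4758, 0.0515]), 0.84)]
[358  33   5  75 187] box 67.18176672868954 6.146771006264904
```

View pics/s5.png

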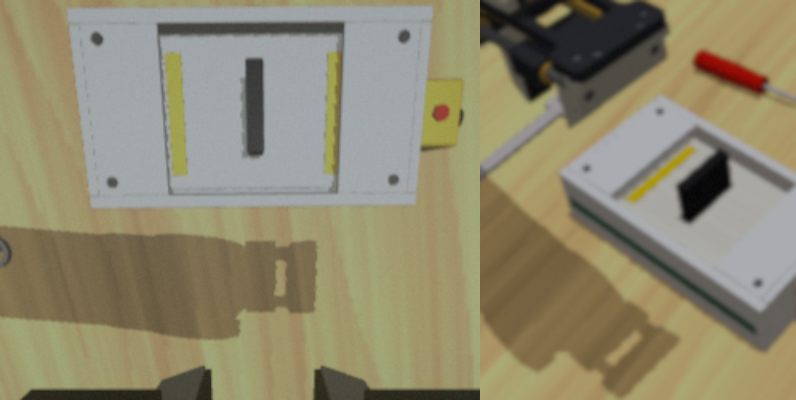

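The picture shows the panel flat in the opening, grip at (255,105), both stripes visible, at box x of about +2 mm, the same as where it met the stop. The tape and the screwdriver are where they were.

```bash
python3 -c "
from cell import arm
print(arm.sign_off())"
```

```text
the job is handed in; nothing more can be done
None
```

I closed the box and handed the job in at about 19 s. The panel lies flat and was slid to a firm stop about 2 mm past the middle of the opening, which I took as the interlock fully in (felt, not seen). The gripper is clear, and the tape measure and screwdriver have not moved.

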